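# Hang the parts caddy on the bench rail of a synth workshop

## Robot

A 6-joint arm with a two-finger parallel gripper is mounted at the origin on the work surface. World frame = base frame: x ahead of the robot, y to its left, z up, the work surface at z = 0. Lengths are in mm, angles in rad, forces in N, time in s.
With the tool pointing down it reaches from about 400 to 925 mm from the base axis. Payload 12.5 kg.
Tool frame: the origin (TCP) lies on the centre line of the jaws, within the pads' length; the fingertips stand 14 mm ahead of it and the grasp point (between the pads) lies 5 mm behind it; z points along the fingers, x is the direction in which the jaws open and shut, and the axes are right-handed (so a half turn about z gives the same grasp; the last joint's range is limited). The gripper opens to 95 mm and grips with 3 to 60 N. Pads are 20 mm wide; open, the fingers measure 119 mm over their backs; the gripper's body (75 mm by 180 mm) begins 59 mm behind the grasp point.
Start: joints at [-1.425, 0.491, 1.559, -0, 1.092, -0.106], TCP at [155.74, -605.305, 198.761] pointing down, gripper open.
Joint ranges: [-3.1, 3.1], [-0.84, 2.19], [0.05, 2.79], [-1.13, 4.28], [0.06, 2.93], [-2.69, 2.69]. Speed limits (rad/s): [2.22, 2.22, 2.79, 3.14, 3.14, 3.14].

## Interface

Orientations are given as [roll, pitch, yaw] about the fixed x, y, z axes, in that order (R = Rz(yaw) Ry(pitch) Rx(roll)).
In Python, from cell import state, read_camera, job_done gives the robot as it stands.
- The arm moves only by the shell command python3 -m handwheel 'ROWS'. ROWS is JSON, a list of rows, each an object of numbers: "hand": the finger opening in m, from 0 to 0.0951; "x", "y", "z": the shift along the world's x, y, z in m; "spin": the turn about the world's z in units of 5 degrees (1.0 is 5 degrees). In form: [{"hand": .., "x": .., "y": .., "z": .., "spin": ..}, ...]. A call has 1 to 20 rows; each row is the pose to reach, as a shift and turn from the pose commanded when the call began; what a row does not reach only later rows make up. A row lasts 1/12 s, in which the tool goes at most 41.7 mm and 7.16 degrees, less where a joint would pass 70% of its speed; a pose out of reach is approached as far as the arm can. A call with a gripper value outside its range is refused whole. The fingers move at their own pace and stop on an object; the grip force is fixed at half the most. Time passes only in rows, so rows that repeat a pose let the fingers close. It gives the time, the measured TCP pose, the force and the opening at its end, in the units of the state.
- state(): the state, without advancing time (a new reading comes with each control period).
- read_camera(name): name is "scene" or "top"; returns a dict with "img" (420x560x3 uint8, red, green, blue), "fx", "fy", "cx", "cy" (pixels), "T" (4x4, takes a point from camera to world coordinates). Camera axes: x right, y down, z forward; pixel columns grow to the right and rows downward; lengths in mm; the calibration is good to about 2 mm. A picture is of the moment at which its call begins. There is no depth.
- job_done(): hands the job in, once; it reports no verdict.
The state is a dict: "t": time; "joints": joint angles; "qvel": joint speeds; "tau": joint torques, N m; "eef_pos": TCP position; "tcp_rot": TCP orientation; "ft_force": force on the tool from outside, world axes, zero at the start; "moment": the same for the moment, N m; "opening": opening from 0.0 (shut) to 1.0 (fully open).
Only numpy, scipy, OpenCV 4.12 (cv2) and the standard library are available. Lean on these libraries where they do the work, as an engineer would, in place of code of your own. Each camera call takes 0.05 s, during which the arm holds its last target. There are 200 camera calls.

## Task

Take the larger of the two S-hooks out of its wooden block, hook it over the bench rail near the rail's middle and let go of it. Then hang the parts caddy by its handle from the hook's lower curl, so that it hangs freely and level, without tipping its parts out on the way. Leave the smaller hook in its block.

Things in the scene. Friction and masses are not known exactly. Their poses are not given: they have to be found in the camera images.
- hook_mid (a point): Larger S-hook, 143 mm tall, 70 g, steel strip 14 mm wide (y), 4 thick, upright and loose in a block's 28 mm deep slot. Point: its centre; z up, x away from the robot (+-0.3 rad). In mm here: upper curl, open down, 48 wide inside, rail seats at x 0, z +67; free end at x +26, z +28. Grip its other side, straight at x -26, z +27 to +45, across the 14 mm; below, it slants to x +20, z -50.
- hook_curl (a point): The larger S-hook's lower curl, a bowl open upwards, 36 mm wide inside: this point is its inside bottom, where a handle seats, 67.5 mm under the hook's centre. Same axes. Its free end stands at x = -20 mm, 19 mm above this point: a handle enters over that end from the -x side, under the slanting strip, then goes down.
- small_hook_mid (a point): The smaller S-hook, same shape, 86 mm tall and 34 mm wide, upright in its own smaller wooden block; this point is its centre. To be left alone.
- rail_mid (a point): The bench rail: fixed level steel bar, 12 mm diameter, 380 mm long, held at each end by an arm from a post 130 mm behind it. This point is the middle of the bar's axis, 262 mm above the table; y runs along the bar, x away from the robot. Pliers (y = -115 mm) and a wrench (y = -165) hang fixed under it; the rest is free.
- caddy_mid (a point): Parts caddy: aluminium tray 220 (x) x 90 (y) x 45 mm high, about 260 g, on the table. Point: its middle, 22.5 mm above its underside; z up, x away from the robot, turned up to 35 deg. Rigid wire handle across the middle: top bar 7 mm thick along y, 86 long, axis 87.5 mm above this point. End walls (x = +-110 outside) 9 mm thick, grip from above; floor 4 mm, knobs within 35 mm of the middle.
Not all that is in view belongs to the job. Leave any green look-alike of the part that bears hook_mid alone.

How it is judged:
By the outcome, as a careful person would: the job done as asked, in the order asked, and still so for the second after the job is handed in, with the robot touching nothing.
It also fails if it takes over 51 s, if anything falls off the work surface, if the arm or the gripper's body presses on something with over 40 N, if the wrist force passes 120 N, or if a joint passes its speed limit or range.

## Working session

There is one attempt and no reset: what is moved stays moved. The work goes in short steps, Python scripts to look and compute and a shell command to move; the robot and the scene stay as the last step left them, time stands still between calls to the robot, and variables do not carry over. Pictures are saved under pics/ and viewed, about 8 in all and at most 12, crops included, and the job is handed in when it is done.

```bash
mkdir -p pics
python3 - <<'E'
from cell import state, read_camera
import cv2,json,numpy as np
s=state();print(s)
for n in("scene","top"):
    c=read_camera(n);cv2.imwrite(f"pics/{n}0.png",cv2.cvtColor(c["img"],cv2.COLOR_RGB2BGR))
    print(n,c["fx"],c["fy"],c["cx"],c["cy"],np.round(c["T"],4).tolist())
E
```

```text
{'t': 0.0, 'joints': array([-1.42458951e+00,  4.91561376e-01,  1.55945038e+00, -2.08791736e-06,
        1.09170244e+00, -1.05626087e-01]), 'qvel': array([ 1.51165566e-05,  1.10234269e-03, -1.15715800e-03,  3.95778420e-05,
        6.50116110e-04,  1.68911724e-03]), 'tau': array([-3.32118987e-03, -6.12644720e+01, -2.58182824e+01,  6.91009476e-02,
        4.82373463e-02, -7.84565304e-05]), 'eef_pos': array([ 155.70434608, -605.02278334,  198.16030967]), 'tcp_rot': array([-3.14147625e+00,  1.11549123e-03, -1.31896239e+00]), 'ft_force': array([0.43383085, 0.29571081, 0.49556961]), 'moment': array([ 0.04251021, -0.01718344,  0.03730282]), 'opening': 1.0000157252499438}
scene 408.3497038515013 408.3497038515013 279.96793008443217 209.99340855486213 [[0.0903, 0.5143, -0.8529, 1405.1762], [0.9959, -0.0385, 0.0822, -145.1761], [0.0095, -0.8568, -0.5156, 690.5573], [0.0, 0.0, 0.0, 1.0]]
top 431.39558079695297 431.39558079695297 283.620704518137 211.64554250402844 [[0.0029, -0.9894, 0.1449, 374.747], [-0.9999, -0.0011, 0.0125, -64.9863], [-0.0123, -0.1449, -0.9894, 1399.2001], [0.0, 0.0, 0.0, 1.0]]
```

View pics/scene0.png

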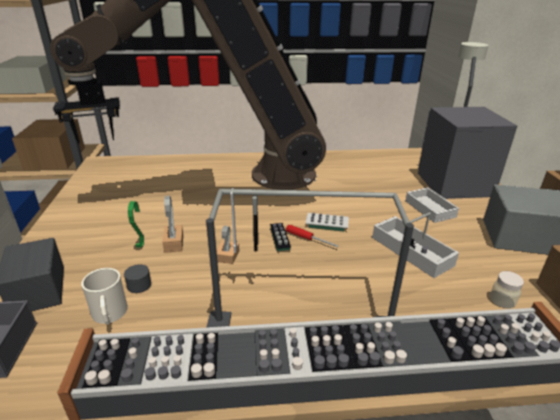

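View pics/top0.png

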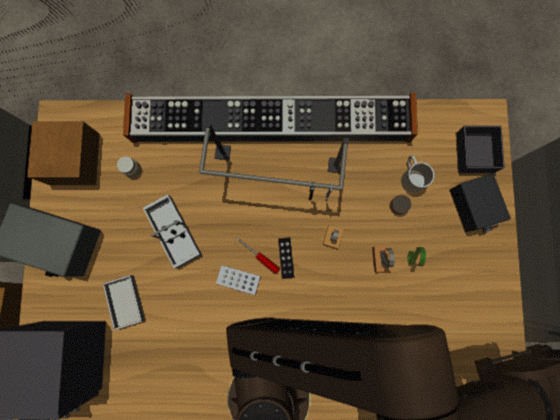

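Scene view: a green look-alike hook at (136,225), a large grey S-hook in a block at (171,222) and a smaller one at (229,243). The rail runs (219,192) to (396,194) and the caddy is at (413,245). Top view: large hook (388,258), small hook (334,237), green (417,257), caddy (172,232), rail (202,171) to (342,187). The grey one at scene (171,222) fits hook_mid because it is the larger, steel-coloured and in a block. I'll confirm in crops.

Run:
```python
import cv2,numpy as np
s=cv2.imread("pics/scene0.png");t=cv2.imread("pics/top0.png")
def crop(im,x,y,w,h,k):
    c=cv2.resize(im[y:y+h,x:x+w],None,fx=k,fy=k,interpolation=cv2.INTER_CUBIC)
    for i in range(0,w,10): cv2.line(c,(i*k,0),(i*k,8 if i%50 else 16),(0,255,255),1)
    for i in range(0,h,10): cv2.line(c,(0,i*k),(8 if i%50 else 16,i*k),(0,255,255),1)
    return c
A=crop(s,120,190,130,75,6); cv2.imwrite("pics/a.png",np.vstack([A, cv2.copyMakeBorder(crop(t,310,225,130,20,6)[:0],0,0,0,0,0)]) if 0 else A)
B=crop(t,320,225,110,50,6);  
B=cv2.copyMakeBorder(B,0,0,0,780-B.shape[1],0)
cv2.imwrite("pics/a.png",np.vstack([A[:300],B]) )
C=crop(s,360,190,100,90,4)
D=crop(t,140,190,66,80,6)
E=crop(t,190,150,160,50,4); F=crop(s,205,180,200,25,4)
C=np.hstack([C,D[:360]]);C=cv2.copyMakeBorder(C,0,0,0,800-C.shape[1],0)
F=cv2.copyMakeBorder(F,0,0,0,0,0);E=cv2.copyMakeBorder(E[:140],0,0,0,800-E.shape[1],0)
cv2.imwrite("pics/b.png",np.vstack([C,E,F]))
```

```text
(no output)
```

View pics/a.png

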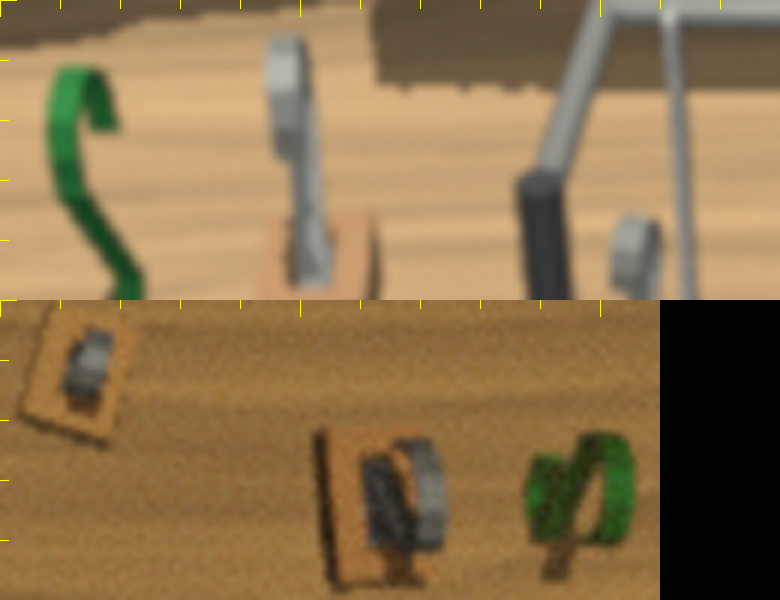

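View pics/b.png

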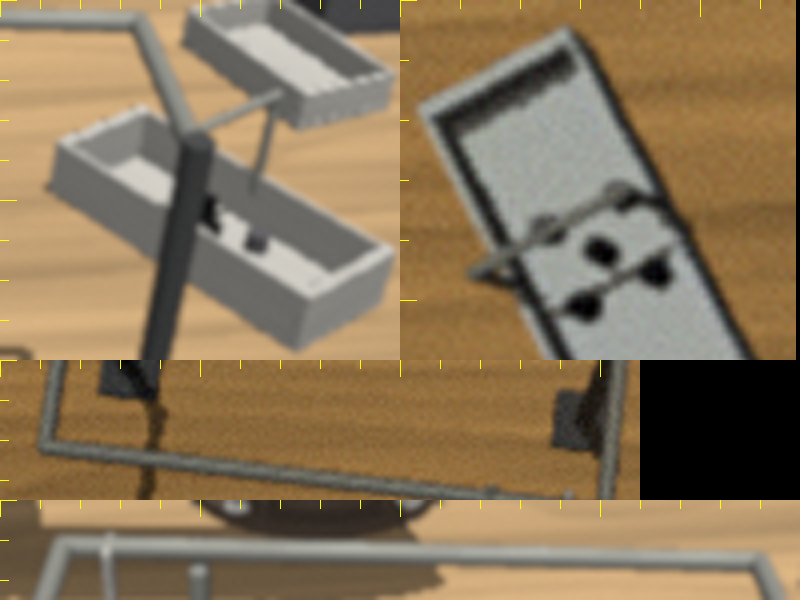

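Crops confirm it: the grey hook with its apex at scene (168,197), top (391.7,257.5) is the larger one, in the larger block. The green one stands free, and the small one is at scene (226,228). The caddy bar's +y end is at scene (430,214), top (152,235); the rail corners are clear in both views.

```bash
cat > h.py <<'E'
import numpy as np
K={'s':(408.35,279.97,209.99),'t':(431.396,283.62,211.646)}
from cell import read_camera
T={}
def load():
    for k,n in(('s','scene'),('t','top')):T[k]=np.array(read_camera(n)["T"])
T['s']=np.array([[0.0903,0.5143,-0.8529,1405.1762],[0.9959,-0.0385,0.0822,-145.1761],[0.0095,-0.8568,-0.5156,690.5573],[0,0,0,1]])
T['t']=np.array([[0.0029,-0.9894,0.1449,374.747],[-0.9999,-0.0011,0.0125,-64.9863],[-0.0123,-0.1449,-0.9894,1399.2001],[0,0,0,1]])
def ray(k,p):
    f,cx,cy=K[k];d=T[k][:3,:3]@np.array([(p[0]-cx)/f,(p[1]-cy)/f,1]);return T[k][:3,3],d/np.linalg.norm(d)
def tri(ps,pt):
    o1,d1=ray('s',ps);o2,d2=ray('t',pt)
    a=np.linalg.lstsq(np.c_[d1,-d2],o2-o1,rcond=None)[0]
    A,B=o1+a[0]*d1,o2+a[1]*d2;return (A+B)/2,np.linalg.norm(A-B)
def atz(k,p,z):
    o,d=ray(k,p);return o+d*(z-o[2])/d[2]
def proj(k,P):
    q=T[k][:3,:3].T@(np.array(P)-T[k][:3,3]);f,cx,cy=K[k];return np.array([cx+f*q[0]/q[2],cy+f*q[1]/q[2]])
E
cat > m.py <<'E'
from h import *
np.set_printoptions(precision=1,suppress=True)
print("apex",tri((168,196.7),(391.7,257.5)))
print("small",tri((226,227),(335.5,234.5)))
r1=tri((220,191),(201,171.7));r2=tri((394,194),(342,187))
print("rail corner tri (mismatched order check)",tri((394,194),(201,171.7)),tri((220,191),(342,187)))
print("bar+y",tri((430,213.7),(152,235.3)))
for p in((152,235.3),(177.5,222.2)):print("bar z110",atz('t',p,110))
c=[atz('t',p,45)for p in((168,195),(143.3,207.8),(200,258.5),(178.5,268))];print(np.array(c),np.mean(c,axis=0))
a,b=atz('t',(201,171.7),262),atz('t',(342,187),262);print(a,b,(a+b)/2,np.linalg.norm(a-b),np.arctan2(-(a-b)[0],(a-b)[1]))
for z in(140,165):
  a,b=atz('t',(390,248.3),z-25),atz('t',(390.8,265.8),z-25);print("hook",z,a,b)
for p in ((373.5,248),(376.5,272)):print("block",atz('t',(320+(p[0]-320),p[1]),20))
E
python3 m.py
```

```text
apex (array([ 424.5, -356.1,  153.5]), np.float64(6.170419212439813))
small (array([ 496. , -203. ,   95.2]), np.float64(5.58440747868482))
rail corner tri (mismatched order check) (array([650.5, 174.9, 263.6]), np.float64(3.7523701038687896)) (array([ 607.9, -203.9,  263.5]), np.float64(5.8836503391289074))
bar+y (array([492.7, 351.7, 108. ]), np.float64(8.184076382089616))
bar z110 [491.2 347.  110. ]
bar z110 [531.  271.6 110. ]
[[626.5 322.5  45. ]
 [585.  399.8  45. ]
 [424.6 213.5  45. ]
 [394.9 279.9  45. ]] [507.7 303.9  45. ]
[650.3 173.4 262. ] [ 608.3 -207.   262. ] [629.3 -16.8 262. ] 382.7481136329084 -0.11015234857478226
hook 140 [ 453.4 -364.3  115. ] [ 402.  -364.9  115. ]
hook 165 [ 451.9 -358.5  140. ] [ 401.4 -359.1  140. ]
block [ 460.1 -334.1   20. ]
block [ 384.4 -341.5   20. ]
```

Run:
```python
from h import *
import cv2
s=cv2.imread("pics/scene0.png");k=6
c=cv2.resize(s[40:165,30:160],None,fx=5,fy=4.8,interpolation=cv2.INTER_CUBIC)
yw=-1.319
X=np.array([np.cos(yw),np.sin(yw),0]);Y=np.array([X[1],-X[0],0])
tcp=np.array([155.7,-605,198.2])
for h,col in((64,(0,255,0)),(164,(0,255,255))):
  P=[proj('s',tcp+a*90*X+b*37.5*Y+[0,0,h]) for a,b in((1,1),(1,-1),(-1,-1),(-1,1))]
  P=np.array([[(p[0]-30)*5,(p[1]-40)*4.8] for p in P],np.int32)
  cv2.polylines(c,[P],True,col,1)
cv2.imwrite("pics/g.png",c)
```

```text
(no output)
```

View pics/g.png

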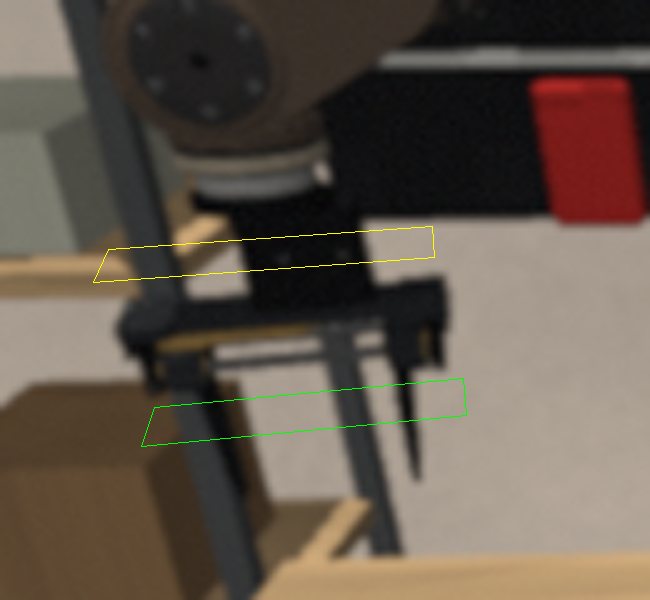

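```bash
R='{"hand":0.055,"x":0.244,"y":0.2465,"z":0.0,"spin":-1.7}'; echo skip >/dev/null
python3 -m handwheel '[{"hand":0.055,"x":0.06,"y":0.06,"z":0.01,"spin":-0.4},{"hand":0.055,"x":0.12,"y":0.12,"z":0.01,"spin":-0.9},{"hand":0.055,"x":0.18,"y":0.18,"z":0.01,"spin":-1.4},{"hand":0.055,"x":0.244,"y":0.246,"z":0.0,"spin":-1.7},{"hand":0.055,"x":0.244,"y":0.246,"z":0.0,"spin":-1.7},{"hand":0.055,"x":0.244,"y":0.246,"z":0.0,"spin":-1.7},{"hand":0.055,"x":0.244,"y":0.246,"z":0.0,"spin":-1.7},{"hand":0.055,"x":0.244,"y":0.246,"z":0.0,"spin":-1.7},{"hand":0.055,"x":0.244,"y":0.246,"z":0.0,"spin":-1.7},{"hand":0.055,"x":0.244,"y":0.246,"z":0.0,"spin":-1.7},{"hand":0.055,"x":0.244,"y":0.246,"z":0.0,"spin":-1.7},{"hand":0.055,"x":0.244,"y":0.246,"z":-0.03,"spin":-1.7},{"hand":0.055,"x":0.244,"y":0.246,"z":-0.03,"spin":-1.7},{"hand":0.055,"x":0.244,"y":0.246,"z":-0.03,"spin":-1.7}]'
python3 - <<'E'
from cell import *
import cv2,numpy as np
s=state();print(s["t"],s["eef_pos"],s["tcp_rot"],s["ft_force"])
S=read_camera("scene")["img"];t=read_camera("top")["img"]
def crop(im,x,y,w,h,k):
    c=cv2.resize(im[y:y+h,x:x+w],None,fx=k,fy=k,interpolation=cv2.INTER_CUBIC)
    for i in range(0,w,10): cv2.line(c,(i*k,0),(i*k,8),(255,255,0),1)
    for i in range(0,h,10): cv2.line(c,(0,i*k),(8,i*k),(255,255,0),1)
    return c
im=np.hstack([crop(S,130,160,80,100,5),crop(t,350,205,75,100,5)])
cv2.imwrite("pics/c.png",im[:,:,::-1])
E
```

```text
t: 1.27
eef_pos: [398.5, -359.8, 168.1]
tcp_rot: [3.14, 0.002, -1.469]
ft_force: [-0.1, 0.7, -0.1]
opening: 0.578
1.2667 [ 398.51939464 -359.79291209  168.08665474] [ 3.13978315e+00  2.21314587e-03 -1.46885342e+00] [-0.10350102  0.71101017 -0.06793981]
```

View pics/c.png

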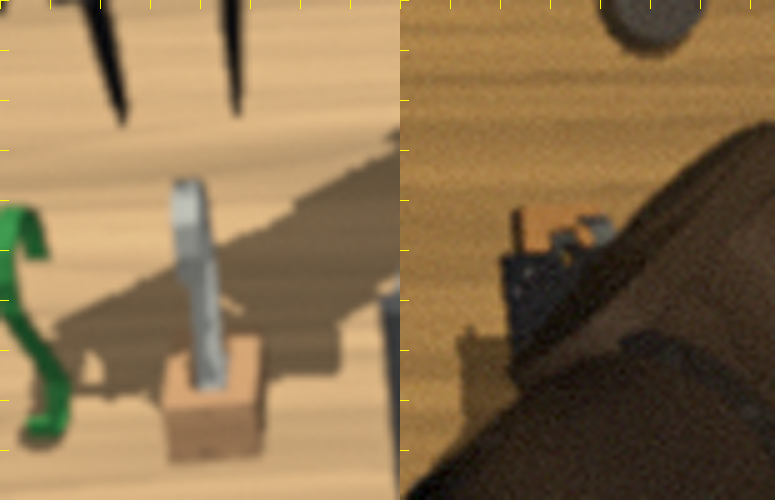

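The fingertips are at scene (154.5,185) and (177,183), above the hook apex at (167.6,197), which sits slightly right of their middle. I'll quantify the offset.

Run:
```python
from h import *
np.set_printoptions(precision=1,suppress=True)
m=np.array([398.5,-359.8,154.]);X=np.array([np.cos(-1.469),np.sin(-1.469),0])
for a in(-32,0,32):print(proj('s',m+a*X))
for y in(-360,-356,-352,-348):print(y,proj('s',(424.5,y,153.5)),proj('t',(424.5,y,153.5)))
```

```text
[178.8 190.8]
[166.8 191.8]
[154.7 192.8]
-360 [165.3 196.6] [392.  257.6]
-356 [166.8 196.5] [390.6 257.6]
-352 [168.4 196.5] [389.2 257.6]
-348 [169.9 196.4] [387.8 257.6]
```

```bash
python3 -m handwheel '[{"hand":0.055,"x":0.001,"y":0.004,"z":-0.02,"spin":0},{"hand":0.055,"x":0.001,"y":0.004,"z":-0.04,"spin":0},{"hand":0.055,"x":0.001,"y":0.004,"z":-0.055,"spin":0},{"hand":0.055,"x":0.001,"y":0.004,"z":-0.055,"spin":0},{"hand":0.055,"x":0.001,"y":0.004,"z":-0.055,"spin":0},{"hand":0.03,"x":0.001,"y":0.004,"z":-0.055,"spin":0},{"hand":0.03,"x":0.001,"y":0.004,"z":-0.055,"spin":0},{"hand":0.0,"x":0.001,"y":0.004,"z":-0.055,"spin":0},{"hand":0.0,"x":0.001,"y":0.004,"z":-0.055,"spin":0},{"hand":0.0,"x":0.001,"y":0.004,"z":-0.055,"spin":0},{"hand":0.0,"x":0.001,"y":0.004,"z":-0.055,"spin":0},{"hand":0.0,"x":0.001,"y":0.004,"z":-0.055,"spin":0},{"hand":0.0,"x":0.001,"y":0.004,"z":-0.055,"spin":0},{"hand":0.0,"x":0.001,"y":0.004,"z":-0.055,"spin":0}]'
```

```text
t: 2.53
eef_pos: [400.8, -355.4, 113.8]
tcp_rot: [-3.142, -0.0, -1.467]
ft_force: [-0.0, 0.1, 1.1]
opening: 0.141
```

```bash
python3 -m handwheel '[{"hand":0,"x":0,"y":0,"z":0.01,"spin":0},{"hand":0,"x":0,"y":0,"z":0.02,"spin":0},{"hand":0,"x":0,"y":0,"z":0.03,"spin":0},{"hand":0,"x":0,"y":0,"z":0.045,"spin":0},{"hand":0,"x":0,"y":0,"z":0.07,"spin":0},{"hand":0,"x":0,"y":0,"z":0.1,"spin":0},{"hand":0,"x":0,"y":0,"z":0.13,"spin":0},{"hand":0,"x":0,"y":0,"z":0.16,"spin":0},{"hand":0,"x":0,"y":0,"z":0.19,"spin":0},{"hand":0,"x":0,"y":0,"z":0.2,"spin":0},{"hand":0,"x":0,"y":0,"z":0.2,"spin":0},{"hand":0,"x":0,"y":0,"z":0.2,"spin":0}]'
python3 - <<'E'
from cell import *
import cv2,numpy as np
S=read_camera("scene")["img"];t=read_camera("top")["img"]
cv2.imwrite("pics/st.png",t[:,:,::-1])
def crop(im,x,y,w,h,k):
    c=cv2.resize(im[y:y+h,x:x+w],None,fx=k,fy=k,interpolation=cv2.INTER_CUBIC)
    for i in range(0,w,10): cv2.line(c,(i*k,0),(i*k,8),(255,255,0),1)
    for i in range(0,h,10): cv2.line(c,(0,i*k),(8,i*k),(255,255,0),1)
    return c
cv2.imwrite("pics/d.png",crop(S,110,110,130,150,4)[:,:,::-1])
E
```

```text
t: 3.53
eef_pos: [400.5, -355.0, 313.6]
tcp_rot: [-3.141, -0.0, -1.467]
ft_force: [-0.7, 0.5, -0.6]
opening: 0.141
```

View pics/d.png

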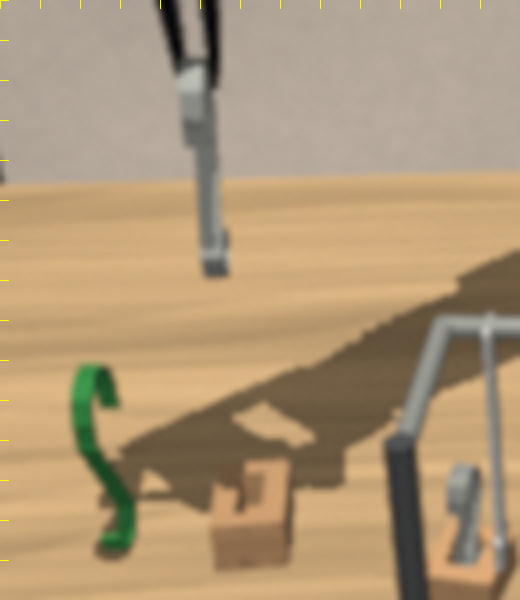

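The hook is out and upright in the jaws; apex at (157.5,126), bottom at (163.7,178). The block stayed on the table, and the small and green hooks are untouched. Checking its height in the hand.

```bash
python3 - <<'E'
from h import *
np.set_printoptions(precision=1,suppress=True)
for zc in(335,340,345,350):print(zc,proj('s',(426.3,-352.3,zc+71.5)),proj('s',(426.3,-352.3,zc-71.5)), proj('s',(400.5-1,-355,zc+71.5)))
E
python3 -m handwheel '[{"hand":0,"x":0.03,"y":0.03,"z":0,"spin":-0.5},{"hand":0,"x":0.06,"y":0.06,"z":0,"spin":-1},{"hand":0,"x":0.08,"y":0.09,"z":0,"spin":-1.5},{"hand":0,"x":0.1,"y":0.12,"z":0,"spin":-2},{"hand":0,"x":0.12,"y":0.15,"z":0,"spin":-2.45},{"hand":0,"x":0.13,"y":0.18,"z":0,"spin":-2.45},{"hand":0,"x":0.13,"y":0.21,"z":0,"spin":-2.45},{"hand":0,"x":0.13,"y":0.24,"z":0,"spin":-2.45},{"hand":0,"x":0.13,"y":0.27,"z":0,"spin":-2.45},{"hand":0,"x":0.13,"y":0.3,"z":0,"spin":-2.45},{"hand":0,"x":0.13,"y":0.32,"z":-0.01,"spin":-2.45},{"hand":0,"x":0.13,"y":0.335,"z":-0.02,"spin":-2.45},{"hand":0,"x":0.13,"y":0.342,"z":-0.032,"spin":-2.45},{"hand":0,"x":0.13,"y":0.342,"z":-0.032,"spin":-2.45},{"hand":0,"x":0.13,"y":0.342,"z":-0.032,"spin":-2.45},{"hand":0,"x":0.13,"y":0.342,"z":-0.032,"spin":-2.45}]'
python3 - <<'E'
from cell import *
import cv2,numpy as np
S=read_camera("scene")["img"];t=read_camera("top")["img"]
def crop(im,x,y,w,h,k):
    c=cv2.resize(im[y:y+h,x:x+w],None,fx=k,fy=k,interpolation=cv2.INTER_CUBIC)
    for i in range(0,w,10): cv2.line(c,(i*k,0),(i*k,8),(255,255,0),1)
    for i in range(0,h,10): cv2.line(c,(0,i*k),(8,i*k),(255,255,0),1)
    return c
cv2.imwrite("pics/e.png",np.hstack([crop(S,260,120,80,120,5),crop(t,230,150,80,120,5)])[:,:,::-1])
E
```

```text
335 [154.  103.2] [162.5 159. ] [154.8 100. ]
340 [153.7 101.1] [162.2 157.2] [154.5  98. ]
345 [153.4  99. ] [161.9 155.4] [154.2  95.9]
350 [153.1  96.9] [161.6 153.5] [153.9  93.8]
t: 4.97
eef_pos: [530.8, -13.8, 281.6]
tcp_rot: [3.141, -0.0, -1.681]
ft_force: [0.2, -0.6, -1.0]
opening: 0.141
```

View pics/e.png

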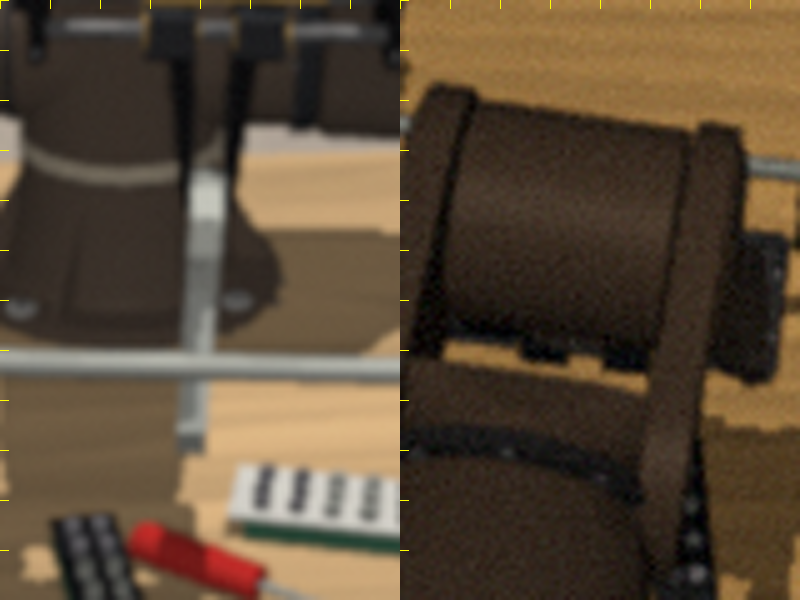

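The hook stands in front of the gripper: apex at scene (301.6,155), free-end bottom edge at (301,171), lowest point at (298,210). The rail crosses at row 192.5. My expected rows for the last pose disagreed with the picture, so I'll check the projection before moving on.

Run:
```python
from h import *
np.set_printoptions(precision=1,suppress=True)
c=read_camera("scene");print(c["fy"],c["cy"],np.round(c["T"],3).tolist())
print("tips before",proj('s',(400.5,-355,299.6)),"now",proj('s',(530.8,-13.8,267.6)))
from scipy.optimize import brentq
for x,y,row,n in((426.3,-352.3,126,'apex d'),(426.3,-352.3,178,'bot d'),(556.5,-16.5,155,'apex e'),(582,-19,171,'free end e'),(556.5,-16.5,210,'bot e')):
  print(n,brentq(lambda z:proj('s',(x,y,z))[1]-row,0,600))
print("rail",proj('s',(629,-16,262)))
```

```text
408.3497038515013 209.99340855486213 [[0.09, 0.514, -0.853, 1405.176], [0.996, -0.038, 0.082, -145.176], [0.009, -0.857, -0.516, 690.557], [0.0, 0.0, 0.0, 1.0]]
tips before [161.  141.9] now [300.  171.3]
apex d 350.6873065219762
bot d 209.73370557164415
apex e 320.74820997563603
free end e 293.00944452034474
bot e 175.323068010519
rail [304.9 193.1]
```

Sign slip in my expectation: the centre is 33 mm below the TCP, so it is now at z ≈ 248. That is the height I want for passing the rail under the free end. Moving in.

```bash
python3 -m handwheel '[{"hand":0,"x":0.015,"y":0,"z":0.0,"spin":0},{"hand":0,"x":0.03,"y":0,"z":0.0,"spin":0},{"hand":0,"x":0.045,"y":0,"z":0.0,"spin":0},{"hand":0,"x":0.055,"y":0,"z":0.0,"spin":0},{"hand":0,"x":0.063,"y":0,"z":0,"spin":0},{"hand":0,"x":0.07,"y":0,"z":0,"spin":0},{"hand":0,"x":0.07,"y":0,"z":0,"spin":0},{"hand":0,"x":0.07,"y":0,"z":0,"spin":0},{"hand":0,"x":0.07,"y":0,"z":-0.008,"spin":0},{"hand":0,"x":0.07,"y":0,"z":-0.015,"spin":0},{"hand":0,"x":0.07,"y":0,"z":-0.015,"spin":0},{"hand":0,"x":0.07,"y":0,"z":-0.015,"spin":0}]'
python3 - <<'E'
from cell import *
import cv2,numpy as np
S=read_camera("scene")["img"]
def crop(im,x,y,w,h,k):
    c=cv2.resize(im[y:y+h,x:x+w],None,fx=k,fy=k,interpolation=cv2.INTER_CUBIC)
    for i in range(0,w,10): cv2.line(c,(i*k,0),(i*k,8),(255,255,0),1)
    for i in range(0,h,10): cv2.line(c,(0,i*k),(8,i*k),(255,255,0),1)
    return c
cv2.imwrite("pics/f.png",crop(S,265,135,80,100,6)[:,:,::-1])
E
```

```text
t: 6.12
eef_pos: [600.3, -13.3, 266.2]
tcp_rot: [3.14, -0.0, -1.681]
ft_force: [0.4, 0.0, -0.3]
opening: 0.141
```

View pics/f.png

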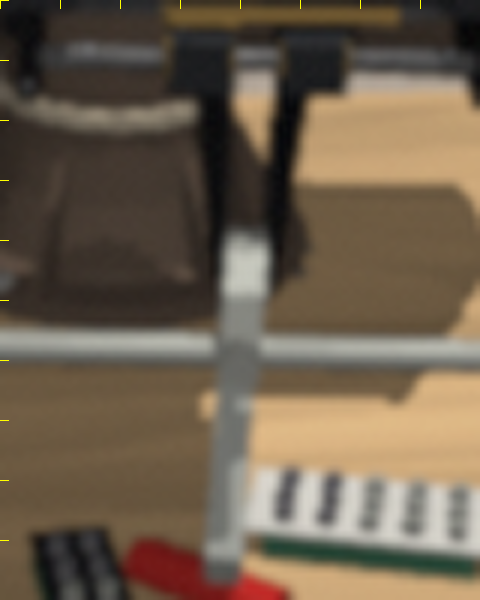

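The hook's far arm now covers the rail at (304,192), so the free end is beyond it, with no contact force. Lowering to seat.

```bash
python3 -m handwheel '[{"hand":0,"x":0,"y":0,"z":-0.01,"spin":0},{"hand":0,"x":0.001,"y":0,"z":-0.02,"spin":0},{"hand":0,"x":0.002,"y":0,"z":-0.026,"spin":0},{"hand":0,"x":0.002,"y":0,"z":-0.029,"spin":0},{"hand":0,"x":0.002,"y":0,"z":-0.029,"spin":0},{"hand":0,"x":0.002,"y":0,"z":-0.029,"spin":0}]'; python3 -m handwheel '[{"hand":0,"z":-0.001},{"hand":0,"z":-0.002},{"hand":0,"z":-0.003},{"hand":0,"z":-0.003}]'
```

```text
t: 6.67
eef_pos: [602.8, -13.3, 237.6]
tcp_rot: [3.141, -0.0, -1.681]
ft_force: [-0.2, 0.3, -0.8]
opening: 0.138invalid input
```

```bash
python3 -m handwheel '[{"hand":0,"x":0,"y":0,"z":-0.002,"spin":0},{"hand":0,"x":0,"y":0,"z":-0.003,"spin":0},{"hand":0,"x":0,"y":0,"z":-0.003,"spin":0}]'; python3 -m handwheel '[{"hand":0,"x":0,"y":0,"z":-0.001,"spin":0},{"hand":0,"x":0,"y":0,"z":-0.002,"spin":0},{"hand":0,"x":0,"y":0,"z":-0.002,"spin":0}]'
```

```text
t: 6.92
eef_pos: [602.7, -13.3, 234.7]
tcp_rot: [3.142, -0.0, -1.681]
ft_force: [-0.4, 0.5, -0.3]
opening: 0.143
t: 7.17
eef_pos: [602.8, -13.3, 232.8]
tcp_rot: [-3.141, -0.0, -1.681]
ft_force: [0.1, -1.0, 0.3]
opening: 0.14
```

```bash
python3 -m handwheel '[{"hand":0,"x":0,"y":0,"z":-0.002,"spin":0},{"hand":0,"x":0,"y":0,"z":-0.002,"spin":0},{"hand":0,"x":0,"y":0,"z":-0.002,"spin":0}]'; python3 -m handwheel '[{"hand":0,"x":0,"y":0,"z":-0.002,"spin":0},{"hand":0,"x":0,"y":0,"z":-0.002,"spin":0},{"hand":0,"x":0,"y":0,"z":-0.002,"spin":0}]'
```

```text
t: 7.42
eef_pos: [603.2, -13.3, 231.7]
tcp_rot: [-3.14, -0.0, -1.681]
ft_force: [-0.4, 0.3, 6.2]
opening: 0.142
t: 7.67
eef_pos: [603.6, -13.4, 230.1]
tcp_rot: [-3.138, -0.0, -1.681]
ft_force: [0.1, 0.5, 8.5]
opening: 0.146
```

Seated (contact at TCP z ≈ 232). Release and back off.

```bash
python3 -m handwheel '[{"hand":0.0,"x":0,"y":0,"z":0.002,"spin":0},{"hand":0.03,"x":0,"y":0,"z":0.002,"spin":0},{"hand":0.03,"x":0,"y":0,"z":0.002,"spin":0},{"hand":0.035,"x":0,"y":0,"z":0.002,"spin":0},{"hand":0.035,"x":0,"y":0,"z":0.002,"spin":0},{"hand":0.035,"x":-0.01,"y":0.001,"z":0.002,"spin":0},{"hand":0.035,"x":-0.03,"y":0.003,"z":0.002,"spin":0},{"hand":0.035,"x":-0.05,"y":0.005,"z":0.002,"spin":0},{"hand":0.035,"x":-0.08,"y":0.008,"z":0.002,"spin":0},{"hand":0.035,"x":-0.11,"y":0.01,"z":0.002,"spin":0},{"hand":0.035,"x":-0.14,"y":0.04,"z":0.01,"spin":2},{"hand":0.035,"x":-0.16,"y":0.07,"z":0.01,"spin":3.4},{"hand":0.035,"x":-0.17,"y":0.11,"z":0.01,"spin":4.8},{"hand":0.035,"x":-0.18,"y":0.14,"z":0.01,"spin":6.2},{"hand":0.035,"x":-0.186,"y":0.17,"z":0.01,"spin":7.6},{"hand":0.035,"x":-0.186,"y":0.2,"z":0.01,"spin":9},{"hand":0.035,"x":-0.186,"y":0.23,"z":0.0,"spin":10.4},{"hand":0.035,"x":-0.186,"y":0.25,"z":-0.01,"spin":11.8},{"hand":0.035,"x":-0.186,"y":0.27,"z":-0.02,"spin":13.2},{"hand":0.035,"x":-0.186,"y":0.27,"z":-0.03,"spin":14.6}]'
python3 - <<'E'
from cell import *
import cv2,numpy as np
S=read_camera("scene")["img"];t=read_camera("top")["img"]
cv2.imwrite("pics/s2.png",S[:,:,::-1]);cv2.imwrite("pics/t2.png",t[:,:,::-1])
def crop(im,x,y,w,h,k):
    c=cv2.resize(im[y:y+h,x:x+w],None,fx=k,fy=k,interpolation=cv2.INTER_CUBIC)
    for i in range(0,w,10): cv2.line(c,(i*k,0),(i*k,8),(255,255,0),1)
    for i in range(0,h,10): cv2.line(c,(0,i*k),(8,i*k),(255,255,0),1)
    return c
A=crop(S,270,170,60,75,7);B=crop(t,240,150,53,75,7)
cv2.imwrite("pics/i.png",np.hstack([A,B])[:,:,::-1])
E
```

```text
t: 9.33
eef_pos: [416.0, 259.1, 198.2]
tcp_rot: [-3.141, -0.0, -0.423]
ft_force: [-0.2, 0.1, 0.4]
opening: 0.366
```

View pics/i.png

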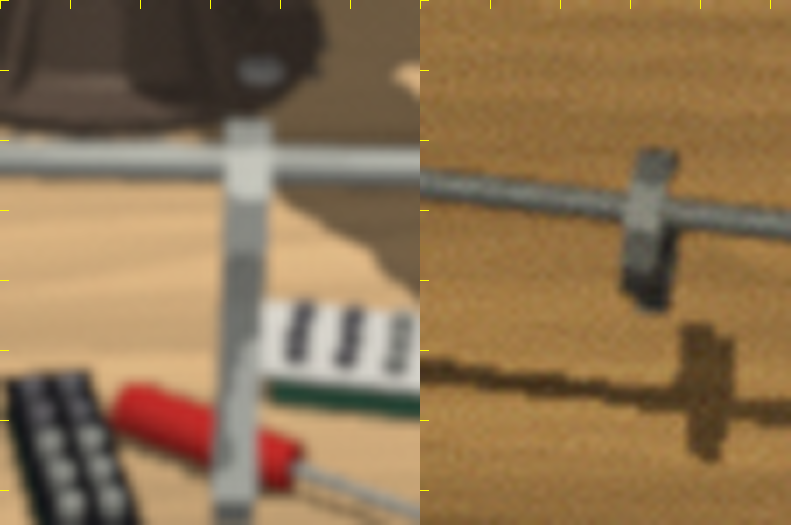

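The hook hangs on the rail: scene apex (305.6,188), top apex (272,179), free of the gripper. Now the caddy's near end wall. I'll turn above it and then descend with open jaws.

```bash
python3 -m handwheel '[{"hand":0.052,"x":0,"y":-0.006,"z":0,"spin":1.4},{"hand":0.052,"x":0,"y":-0.006,"z":0,"spin":2.8},{"hand":0.052,"x":0,"y":-0.006,"z":0,"spin":4.2},{"hand":0.052,"x":0,"y":-0.006,"z":0,"spin":5.6},{"hand":0.052,"x":0,"y":-0.006,"z":0,"spin":7},{"hand":0.052,"x":0,"y":-0.006,"z":0,"spin":8.4},{"hand":0.052,"x":0,"y":-0.006,"z":0,"spin":9.8},{"hand":0.052,"x":0,"y":-0.006,"z":0,"spin":10.5},{"hand":0.052,"x":0,"y":-0.006,"z":0,"spin":10.5},{"hand":0.052,"x":0,"y":-0.006,"z":-0.03,"spin":10.5},{"hand":0.052,"x":0,"y":-0.006,"z":-0.06,"spin":10.5},{"hand":0.052,"x":0,"y":-0.006,"z":-0.09,"spin":10.5},{"hand":0.052,"x":0,"y":-0.006,"z":-0.12,"spin":10.5},{"hand":0.052,"x":0,"y":-0.006,"z":-0.12,"spin":10.5},{"hand":0.052,"x":0,"y":-0.006,"z":-0.12,"spin":10.5}]'
python3 - <<'E'
from cell import *
import cv2,numpy as np
S=read_camera("scene")["img"]
def crop(im,x,y,w,h,k):
    c=cv2.resize(im[y:y+h,x:x+w],None,fx=k,fy=k,interpolation=cv2.INTER_CUBIC)
    for i in range(0,w,10): cv2.line(c,(i*k,0),(i*k,8),(255,255,0),1)
    for i in range(0,h,10): cv2.line(c,(0,i*k),(8,i*k),(255,255,0),1)
    return c
A=crop(S,365,180,100,95,6);B=crop(S,288,180,30,95,6)
cv2.imwrite("pics/j.png",np.hstack([A,B])[:,:,::-1])
E
```

```text
t: 10.68
eef_pos: [416.4, 250.2, 78.7]
tcp_rot: [-3.141, 0.002, 0.481]
ft_force: [0.9, 0.4, -0.0]
opening: 0.544
```

View pics/j.png

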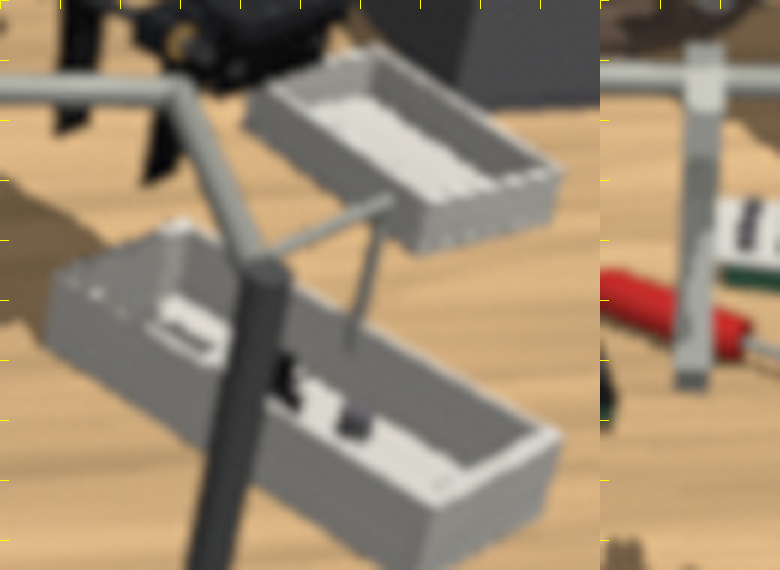

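The fingertips, at scene (377,202) and (391,210), hang above and behind the near wall. Caddy rim corners: (373.5,226), (395,217), (458,252.5), (437,264). Bar +y end (430,213). Hook bottom (303,245).

Run:
```python
from h import *
np.set_printoptions(precision=1,suppress=True)
u=np.array([np.cos(.481),np.sin(.481),0]);m=np.array([416.4,250.2,64.7])
for a in(-28,0,28):print("tip",proj('s',m+a*u))
C=np.array([atz('s',p,45)for p in((373.5,226),(395,217),(458.3,252.5),(437,264))]);print(C,C.mean(0))
for i,j in((0,1),(3,2)):
  d=C[j]-C[i];print("len",np.linalg.norm(d),"yaw",np.arctan2(-d[0],d[1]),(C[i]+C[j])/2)
for i,j in((0,3),(1,2)):
  d=C[j]-C[i];print("len",np.linalg.norm(d),"yaw",np.arctan2(d[1],d[0]))
print("bar end",atz('s',(430,213.3),110),atz('t',(152,235.3),110))
print("hook bottom",[proj('s',(629+a,-16,129)) for a in(-10,0,10)], "apex",tri((305.6,187.9),(272.1,179.3)))
```

```text
tip [374.9 210.1]
tip [381.7 214.2]
tip [388.7 218.6]
[[446.8 219.2  45. ]
 [403.6 297.8  45. ]
 [588.4 406.3  45. ]
 [630.7 329.8  45. ]] [517.4 313.3  45. ]
len 89.70058663094757 yaw 0.5032286734871793 [425.2 258.5  45. ]
len 87.36920215715517 yaw 0.5048239505824003 [609.6 368.1  45. ]
len 214.54367846476953 yaw 0.5415160336530866
len 214.32776265311117 yaw 0.530670507210588
bar end [493.  355.7 110. ] [491.2 347.  110. ]
hook bottom [array([302. , 240.2]), array([302.6, 242.7]), array([303.1, 245.2])] apex (array([627.1, -17.2, 273.8]), np.float64(5.135473395301634))
```

```bash
python3 -m handwheel '[{"hand":0.052,"x":0.005,"y":0.008,"z":0,"spin":0.35},{"hand":0.052,"x":0.005,"y":0.008,"z":0,"spin":0.35},{"hand":0.052,"x":0.005,"y":0.008,"z":-0.02,"spin":0.35},{"hand":0.052,"x":0.005,"y":0.008,"z":-0.035,"spin":0.35},{"hand":0.052,"x":0.005,"y":0.008,"z":-0.048,"spin":0.35},{"hand":0.052,"x":0.005,"y":0.008,"z":-0.048,"spin":0.35},{"hand":0.052,"x":0.005,"y":0.008,"z":-0.048,"spin":0.35}]'; python3 -m handwheel '[{"hand":0.03,"x":0,"y":0,"z":0,"spin":0},{"hand":0.03,"x":0,"y":0,"z":0,"spin":0},{"hand":0.02,"x":0,"y":0,"z":0,"spin":0},{"hand":0.0,"x":0,"y":0,"z":0,"spin":0},{"hand":0.0,"x":0,"y":0,"z":0,"spin":0},{"hand":0.0,"x":0,"y":0,"z":0,"spin":0},{"hand":0.0,"x":0,"y":0,"z":0,"spin":0},{"hand":0.0,"x":0,"y":0,"z":0,"spin":0}]'
```

```text
t: 11.32
eef_pos: [422.1, 259.0, 31.5]
tcp_rot: [3.142, -0.001, 0.516]
ft_force: [-0.2, 0.8, -0.3]
opening: 0.548
t: 11.98
eef_pos: [421.7, 258.7, 30.7]
tcp_rot: [3.142, 0.0, 0.516]
ft_force: [-0.4, -0.8, 1.0]
opening: 0.045
```

```bash
python3 -m handwheel '[{"hand":0.0,"x":0,"y":0,"z":0,"spin":0},{"hand":0.0,"x":0,"y":0,"z":0,"spin":0},{"hand":0.0,"x":0,"y":0,"z":0,"spin":0}]'
python3 - <<'E'
from cell import *
import cv2,numpy as np
S=read_camera("scene")["img"]; a=cv2.imread("pics/s2.png")[:,:,::-1]
# change of the caddy since s2: shift by phase correlation on its far end (free of arm)
for (x,y,w,h) in((425,235,40,45),(420,205,14,25),(370,215,25,45)):
  f=lambda i:cv2.cvtColor(np.ascontiguousarray(i[y:y+h,x:x+w]),cv2.COLOR_RGB2GRAY).astype(np.float32)
  print(cv2.phaseCorrelate(f(a),f(S)))
E
```

```text
t: 12.23
eef_pos: [421.7, 258.7, 30.7]
tcp_rot: [-3.142, -0.0, 0.516]
ft_force: [-0.4, 0.1, -0.3]
opening: 0.001
((-0.022421783850479216, 0.4670610002225324), 0.9806143010987176)
((0.46480403660072955, 0.5610999683201001), 0.9991792171796163)
((1.1797906875401694, 1.4406992490806623), 0.23655385123358832)
```

The jaws shut on nothing (opening 0.001) and the caddy barely moved, so the wall was not between the pads. I'll find numerically which side of the rim the closed fingers are on.

Run:
```python
from h import *
import cv2
S=read_camera("scene")["img"].astype(int);a=cv2.imread("pics/s2.png")[:,:,::-1].astype(int)
t=(421.7,258.7)
for z in(16.7,30,45,60,90):print(z,np.round(proj('s',t+(z,)),1))
g=S.sum(2)//3;b=a.sum(2)//3
print("cols 374..404 step2");
for r in range(190,246,3):print(r,' '.join('%3d'%v for v in g[r,374:404:2]),' | ',' '.join('%3d'%v for v in b[r,374:404:2]))
```

```text
16.7 [382.8 228.7]
30 [383.4 225. ]
45 [384.1 220.8]
60 [384.8 216.4]
90 [386.3 207.6]
cols 374..404 step2
190  51  50  34  42  59  59  41  28  26  36  39  32  47  76  54  |  156 159 159 159 159 161 161 161 162 162 162 162 161 162 161
193 171 172 174 175 174 173 162 161 156 153 136 103  43  41  66  |  169 171 172 173 174 173 169 167 166 164 150 155 166 167 168
196 116 114 112 112 115 117 118 120 121 109 126 151  96  26  44  |  113 111 112 113 114 116 115 114 117 105 120 148 165 176 176
199 180 179 167 137  62  24  32  81  84  69  94 140 152  98  32  |  173 172 172 173 172 173 173 173 174 156 100 133 151 171 178
202 178 178 176 174 105  15  21  41  31  43  72 113 148 152 127  |  173 172 171 170 170 169 167 168 167 167 132 110 142 148 163
205 179 179 179 175  87  11  10  14  13  62 157 107 129 151 100  |  174 173 173 173 172 172 172 172 171 172 165 104 123 147 161
208 174 174 174 169  75  12  12  12  16 119 175 157 106 141 148  |  168 168 167 167 167 168 168 168 167 168 169 151 102 136 149
211 173 172 172 165  65  13  12   7  48 147 167 163 117 116 148  |  134 136 151 161 160 163 163 1
[... 738 characters left out ...]
 105 107 106 109 139 143 130 132 136 154 168 121 104 104 105
232 108 109 110 110 112 136 172 182 152 125 175 211 205 155 112  |  103 106 106 106 108 132 166 185 203 208 210 208 196 149 107
235 108 109 110 110 111 110 110 122 167 198 151 119 155 180 180  |  104 104 106 105 106 105 106 117 161 199 208 208 210 211 181
238 111 106 108 109 110 109 110 110 109 114 144 157 133 113  85  |  101 104 104 105 106 105 105 107 105 111 145 184 206 209 156
241 158 144 114 108 108 109 110 109 110 110 110 110 122 113  68  |   92  90 106 103 105 105 105 105 105 106 105 105 121 129  95
244 172 172 174 164 130 110 109 109 110 110 110 110 108 101  49  |  167 165 167 159 125 106 104 105 105 106 105 105 106  97  46
```

The closed fingers' visible end (col 385, row ~220.5) sits about 8 px above the nominal tip, the same offset as in the earlier picture. So the tips are higher than I assumed and closed above or at the rim. I'll reopen and descend by touch.

```bash
python3 -m handwheel '[{"hand":0.0,"x":0,"y":0,"z":0.02,"spin":0},{"hand":0.0,"x":0,"y":0,"z":0.04,"spin":0},{"hand":0.058,"x":0.002,"y":0.001,"z":0.04,"spin":0},{"hand":0.058,"x":0.002,"y":0.001,"z":0.04,"spin":0},{"hand":0.058,"x":0.002,"y":0.001,"z":0.04,"spin":0},{"hand":0.058,"x":0.002,"y":0.001,"z":0.04,"spin":0},{"hand":0.058,"x":0.002,"y":0.001,"z":0.04,"spin":0},{"hand":0.058,"x":0.002,"y":0.001,"z":0.025,"spin":0},{"hand":0.058,"x":0.002,"y":0.001,"z":0.01,"spin":0},{"hand":0.058,"x":0.002,"y":0.001,"z":0.0,"spin":0},{"hand":0.058,"x":0.002,"y":0.001,"z":-0.004,"spin":0},{"hand":0.058,"x":0.002,"y":0.001,"z":-0.004,"spin":0}]';python3 -m handwheel '[{"hand":0.058,"x":0,"y":0,"z":-0.002,"spin":0},{"hand":0.058,"x":0,"y":0,"z":-0.004,"spin":0},{"hand":0.058,"x":0,"y":0,"z":-0.004,"spin":0}]'
python3 - <<'E'
from h import *
import cv2
print(proj('s',(143.2,-556.6,184)),proj('s',(143.2,-556.6,211)),"seen (113.6,140)")
S=read_camera("scene")["img"].astype(int);g=S.sum(2)//3
u=np.array([np.cos(.516),np.sin(.516)])
for a in(-31,31):
  q=np.array([423.7,259.7])+a*u
  for z in(9,36):print(a,z,np.round(proj('s',(*q,z)),1))
for r in range(190,246,3):print(r,' '.join('%3d'%v for v in g[r,364:414:2]))
E
```

```text
t: 13.33
eef_pos: [423.2, 259.5, 25.7]
tcp_rot: [-3.141, 0.002, 0.516]
ft_force: [-0.7, 0.1, -0.6]
opening: 0.598
t: 13.58
eef_pos: [423.8, 259.8, 22.9]
tcp_rot: [3.142, -0.0, 0.516]
ft_force: [-0.4, 0.4, -0.1]
opening: 0.612
[114.42952706 147.60330656] [112.72398044 139.60573985] seen (113.6,140)
-31 9 [375.3 226.5]
-31 36 [376.5 219. ]
31 9 [390.8 236.1]
31 36 [392.2 228.5]
190  30  45  33  25  25  34  52  54  50  33  22  18  15  14  24  47  30  25  26  26  33  72 122 150 173
193 166 172 170 170 171 171 173 174 175 175 173 160 157 156 155 136 103  57  82  88  79  56  30  36  67
196 112 112 114 114 113 112 110 112 115 115 117 120 120 121 110 126 150  99  45  57  65  71  55  44  44
199 179 179 180 180 179 155  46  16  25  42  62  87 152 172 128  96 140 148  68  41  45  45  46  44  45
202 180 180 180 180 179 144  33  14  16 101 169 147 107  46  34  58 114 149 123  34  30  41  49  43  43
205 182 181 180 181 180 140  28  20  22 136 180 179 157  51  21  28  77 130 151  96  17  24  31  26  20
208 107 142 171 175 176 131  19  20  35 141 175 174 171 144  94  35  60  99 141 147  66  11  15  
[... 554 characters left out ...]
 166 164 128 122 121 121 121  95  19  19  65 107 109 110  88  60  77  82  83
229  89  90  90  90  94 109 110 118 151 157 134 125 127 103 131 173 127 108 108 109  78  44  53  57  67
232  90  90  90  89  98 108 110 111 110 113 136 169 170 122 120 134 175 195 154 112  59  48  56  58  80
235  88  88  87  86  99 110 110 110 109 110 110 109 122 150 156 124 117 112 178 184  65  51  56  59  93
238  90  90 104 152 135 112 108 108 109 109 109 110 111 109 116 146 162 133 114  85  45  54  58  56  73
241 156 157 158 159 159 158 144 115 108 109 109 109 110 110 110 110 110 122 113  68  47  55  59  46  17
244 167 169 171 171 172 173 173 174 164 130 111 110 109 110 111 110 109 110 102  50  50  57  57  39  25
```

The inner finger ends at row ~228 and the outer at ~218, which means tips at z ≈ 37, about 27 mm above nominal and only 8 mm past the rim. There is no contact force, so I'll continue down by touch.

```bash
python3 -m handwheel '[{"hand":0.058,"x":0,"y":0,"z":-0.004,"spin":0},{"hand":0.058,"x":0,"y":0,"z":-0.008,"spin":0},{"hand":0.058,"x":0,"y":0,"z":-0.008,"spin":0}]';python3 -m handwheel '[{"hand":0.058,"x":0,"y":0,"z":-0.003,"spin":0},{"hand":0.058,"x":0,"y":0,"z":-0.005,"spin":0},{"hand":0.058,"x":0,"y":0,"z":-0.005,"spin":0}]'
python3 - <<'E'
from h import *
S=read_camera("scene")["img"].astype(int);g=S.sum(2)//3
for r in range(205,246,3):print(r,' '.join('%3d'%v for v in g[r,370:410:2]))
E
```

```text
t: 13.88
eef_pos: [423.5, 259.6, 14.2]
tcp_rot: [-3.142, 0.001, 0.516]
ft_force: [-0.3, 0.2, 0.8]
opening: 0.608
t: 14.13
eef_pos: [423.6, 259.6, 9.3]
tcp_rot: [-3.142, 0.001, 0.516]
ft_force: [-0.1, -0.6, 0.4]
opening: 0.608
205 180 181 134  11  11  21 122 127  89  92  83  51  36  77 129 152  99  44  45  49
208 175 172 105  14  22  45 150 175 173 128  27  25  34  67  99 141 148  68  33  37
211 129 166 101  17  20  65 164 169 168 129  60  27  45  84  68 116 149 122  31  18
214  84  81  42  19  20  89 160 163 165 166 166 126  30  33  26  80 131 152  94  13
217  93  89  37  19  22  95 161 179 180 179 169 113  14  13  24  70 103 143 147  92
220  94  90  41  20  28  76  94 111 122 119 117  55  11  10  47 128 102 119 150 157
223  89  87  61  79 108 108 118 120 119 122 112  37  13  15  76 109 102  90 108 101
226  90  91 115 165 164 128 121 122 121 122  92  16  12  35 102 110 110  88  60  78
229  90  93 108 110 118 151 159 134 122 125  74  12  23  89 107 108 109  77  44  52
232  91  96 108 110 111 110 112 136 170 169  78  70 110 172 195 155 111  59  48  56
235  87  98 109 108 110 109 111 110 110 122 150 156 124 111 112 177 183  65  51  57
238 142 135 111 107 108 110 109 110 110 111 110 115 145 158 133 113  85  44  54  58
241 159 160 159 144 114 109 109 109 109 110 109 111 109 110 123 114  67  47  55  58
244 172 172 172 173 174 165 131 110 109 109 109 110 110 109 110 102  49  50  57  56
```

```bash
python3 -m handwheel '[{"hand":0.058,"x":0,"y":0,"z":-0.003,"spin":0},{"hand":0.058,"x":0,"y":0,"z":-0.005,"spin":0},{"hand":0.04,"x":0,"y":0,"z":-0.005,"spin":0},{"hand":0.03,"x":0,"y":0,"z":-0.005,"spin":0},{"hand":0.02,"x":0,"y":0,"z":-0.005,"spin":0},{"hand":0.0,"x":0,"y":0,"z":-0.005,"spin":0},{"hand":0.0,"x":0,"y":0,"z":-0.005,"spin":0},{"hand":0.0,"x":0,"y":0,"z":-0.005,"spin":0},{"hand":0.0,"x":0,"y":0,"z":-0.005,"spin":0},{"hand":0.0,"x":0,"y":0,"z":-0.005,"spin":0},{"hand":0.0,"x":0,"y":0,"z":-0.005,"spin":0},{"hand":0.0,"x":0,"y":0,"z":-0.005,"spin":0},{"hand":0.0,"x":0,"y":0,"z":-0.005,"spin":0}]'
python3 - <<'E'
from h import *
import cv2
S=read_camera("scene")["img"];a=cv2.imread("pics/s2.png")[:,:,::-1]
cv2.imwrite("pics/grip.png",S[:,:,::-1])
g=lambda i:cv2.cvtColor(np.ascontiguousarray(i),cv2.COLOR_RGB2GRAY).astype(np.uint8)
for n,(x,y,w,h) in dict(far=(428,240,36,34),barend=(422,208,14,16)).items():
  r=cv2.matchTemplate(g(S),g(a)[y:y+h,x:x+w],cv2.TM_CCOEFF_NORMED);_,v,_,l=cv2.minMaxLoc(r);print(n,v,l[0]-x,l[1]-y)
E
```

```text
t: 15.27
eef_pos: [423.7, 259.7, 4.8]
tcp_rot: [-3.142, -0.0, 0.516]
ft_force: [-0.5, 0.8, 0.7]
opening: 0.09
far 0.9940249919891357 0 0
barend 0.9929596781730652 0 0
```

Gripped: opening 8.6 mm matches the 9 mm wall, and the caddy has not shifted. Gentle test lift, then I'll measure any sag.

```bash
python3 -m handwheel '[{"hand":0.0,"x":0,"y":0,"z":0.004,"spin":0},{"hand":0.0,"x":0,"y":0,"z":0.008,"spin":0},{"hand":0.0,"x":0,"y":0,"z":0.014,"spin":0},{"hand":0.0,"x":0,"y":0,"z":0.02,"spin":0},{"hand":0.0,"x":0,"y":0,"z":0.025,"spin":0},{"hand":0.0,"x":0,"y":0,"z":0.03,"spin":0},{"hand":0.0,"x":0,"y":0,"z":0.03,"spin":0},{"hand":0.0,"x":0,"y":0,"z":0.03,"spin":0},{"hand":0.0,"x":0,"y":0,"z":0.03,"spin":0}]'
python3 - <<'E'
from h import *
import cv2
from cell import state
s=state();print(s["ft_force"],s["moment"],s["opening"])
S=read_camera("scene")["img"];a=cv2.imread("pics/grip.png")[:,:,::-1]
cv2.imwrite("pics/lift.png",S[:,:,::-1])
g=lambda i:cv2.cvtColor(np.ascontiguousarray(i),cv2.COLOR_RGB2GRAY).astype(np.uint8)
for n,(x,y,w,h) in dict(far=(428,240,36,34),barend=(422,208,14,16),near=(370,215,14,25)).items():
  r=cv2.matchTemplate(g(S)[y-30:y+h+10,x-15:x+w+15],g(a)[y:y+h,x:x+w],cv2.TM_CCOEFF_NORMED);_,v,_,l=cv2.minMaxLoc(r);print(n,v,l[0]-15,l[1]-30)
for p in((610,364,45),(493,352,110),(445,220,45)):print(proj('s',(p[0],p[1],p[2]+30))-proj('s',p))
E
```

```text
t: 16.07
eef_pos: [423.6, 259.7, 34.7]
tcp_rot: [3.142, 0.0, 0.516]
ft_force: [-0.2, -0.0, -2.2]
opening: 0.095
[-0.19433795 -0.01213966 -2.15893309] [-0.16076806  0.01960821 -0.00539933] 0.09471107864775467
far 0.9676086902618408 2 -9
barend 0.8537250757217407 0 0
near 0.5496574640274048 6 -1
[ 2.59372685 -9.39720719]
[ 2.19167443 -9.47154004]
[ 1.34090902 -8.79204943]
```

Level after the lift (far end rose 9 of the expected 9.4 px) and the load is about 2.2 N. Carrying it to in front of the hook.

```bash
python3 -m handwheel '[{"hand":0,"x":0,"y":-0.006,"z":0.006,"spin":-0.2},{"hand":0,"x":0,"y":-0.018,"z":0.014,"spin":-0.5},{"hand":0,"x":0,"y":-0.034,"z":0.022,"spin":-1},{"hand":0,"x":0,"y":-0.052,"z":0.022,"spin":-1.5},{"hand":0,"x":0.001,"y":-0.07,"z":0.022,"spin":-2},{"hand":0,"x":0.002,"y":-0.088,"z":0.022,"spin":-2.5},{"hand":0,"x":0.003,"y":-0.106,"z":0.022,"spin":-3},{"hand":0,"x":0.004,"y":-0.124,"z":0.022,"spin":-3.5},{"hand":0,"x":0.005,"y":-0.142,"z":0.022,"spin":-4},{"hand":0,"x":0.006,"y":-0.16,"z":0.022,"spin":-4.5},{"hand":0,"x":0.006,"y":-0.178,"z":0.022,"spin":-5},{"hand":0,"x":0.006,"y":-0.196,"z":0.022,"spin":-5.5},{"hand":0,"x":0.006,"y":-0.212,"z":0.022,"spin":-6},{"hand":0,"x":0.006,"y":-0.228,"z":0.022,"spin":-6.5},{"hand":0,"x":0.006,"y":-0.24,"z":0.022,"spin":-6.9},{"hand":0,"x":0.006,"y":-0.249,"z":0.022,"spin":-7.1},{"hand":0,"x":0.006,"y":-0.254,"z":0.022,"spin":-7.17},{"hand":0,"x":0.006,"y":-0.254,"z":0.022,"spin":-7.17},{"hand":0,"x":0.006,"y":-0.254,"z":0.022,"spin":-7.17},{"hand":0,"x":0.006,"y":-0.254,"z":0.022,"spin":-7.17}]'
python3 - <<'E'
from cell import *
import cv2,numpy as np
S=read_camera("scene")["img"];t=read_camera("top")["img"]
cv2.imwrite("pics/s3.png",S[:,:,::-1]);cv2.imwrite("pics/t3.png",t[:,:,::-1])
def crop(im,x,y,w,h,k):
    c=cv2.resize(im[y:y+h,x:x+w],None,fx=k,fy=k,interpolation=cv2.INTER_CUBIC)
    for i in range(0,w,10): cv2.line(c,(i*k,0),(i*k,8),(255,255,0),1)
    for i in range(0,h,10): cv2.line(c,(0,i*k),(8,i*k),(255,255,0),1)
    return c
cv2.imwrite("pics/k.png",np.hstack([crop(S,265,175,85,110,5),crop(t,240,150,70,110,5)])[:,:,::-1])
E
```

```text
t: 17.78
eef_pos: [429.6, 6.0, 56.8]
tcp_rot: [-3.142, 0.0, -0.109]
ft_force: [0.2, -0.1, -3.8]
opening: 0.092
```

View pics/k.png

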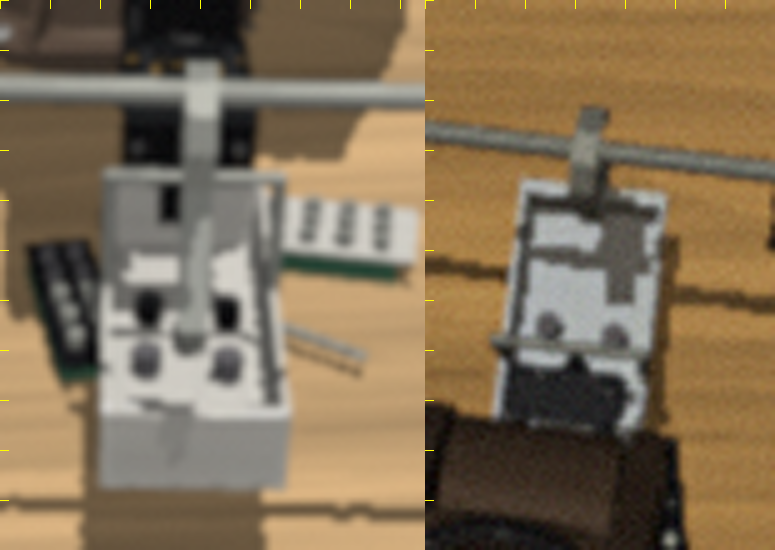

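The caddy is held level with all four knobs in it, its front under the hook. The bar runs scene (286,210) to (322,210.4), top (253.6,218) to (285.4,220.4). Hook apex: scene (305.6,188), top (272.5,179).

Run:
```python
from h import *
np.set_printoptions(precision=1,suppress=True)
print("bar L",tri((286,210),(285.4,220.4)),"bar R",tri((322,210.4),(253.6,218)),"mid",tri((304,210.2),(269.5,219.2)))
print("apex",tri((305.6,187.9),(272.3,179.3)))
B=np.array([534.5,-5.5,162]);print("exp",proj('s',B),proj('t',B))
# y offset of bar mid from hook plane, each camera separately, in rail frame
for k,b,h in(('s',(304,210.2),(305.6,187.9)),('t',(269.5,219.2),(272.3,179.3))):
  d=atz(k,b,162)-atz(k,h,272);y=np.array([.11,.994,0]);x=np.array([.994,-.11,0]);print(k,"dx",d@x,"dy",d@y)
```

```text
bar L (array([530.9, -50.2, 161.5]), np.float64(8.880309511516518)) bar R (array([538.1,  41.1, 160.4]), np.float64(7.088649251258634)) mid (array([534.5,  -4.6, 160.9]), np.float64(8.00380716417184))
apex (array([627.1, -17.5, 273.8]), np.float64(5.663370478656377))
exp [302.  209.9] [268.5 219. ]
s dx -88.23519172652034 dy 3.575172134801963
t dx -94.02497410648935 dy 1.3434847901219056
```

```bash
python3 -m handwheel '[{"hand":0,"x":0.01,"y":-0.002,"z":0.003,"spin":0},{"hand":0,"x":0.022,"y":-0.004,"z":0.003,"spin":0},{"hand":0,"x":0.034,"y":-0.006,"z":0.003,"spin":0},{"hand":0,"x":0.046,"y":-0.008,"z":0.003,"spin":0},{"hand":0,"x":0.055,"y":-0.009,"z":0.003,"spin":0},{"hand":0,"x":0.062,"y":-0.01,"z":0.003,"spin":0},{"hand":0,"x":0.067,"y":-0.01,"z":0.003,"spin":0},{"hand":0,"x":0.067,"y":-0.01,"z":0.003,"spin":0}]';python3 -m handwheel '[{"hand":0,"x":0.005,"y":-0.0005,"z":0,"spin":0},{"hand":0,"x":0.01,"y":-0.001,"z":0,"spin":0},{"hand":0,"x":0.015,"y":-0.0015,"z":0,"spin":0},{"hand":0,"x":0.015,"y":-0.0015,"z":0,"spin":0},{"hand":0,"x":0.015,"y":-0.0015,"z":0,"spin":0}]'
python3 - <<'E'
from h import *
import cv2
S=read_camera("scene")["img"];t=read_camera("top")["img"];cv2.imwrite("pics/s4.png",S[:,:,::-1]);cv2.imwrite("pics/t4.png",t[:,:,::-1])
g=lambda i:cv2.cvtColor(np.ascontiguousarray(i),cv2.COLOR_RGB2GRAY)
for f,I,(x,y,w,h) in(("s3",S,(299,184,14,22)),("t3",t,(266,171,14,18))):
  a=cv2.cvtColor(cv2.imread(f"pics/{f}.png"),cv2.COLOR_BGR2GRAY)
  r=cv2.matchTemplate(g(I)[y-8:y+h+8,x-8:x+w+8],a[y:y+h,x:x+w],cv2.TM_CCOEFF_NORMED);_,v,_,l=cv2.minMaxLoc(r);print(f,v,l[0]-8,l[1]-8)
E
```

```text
t: 18.55
eef_pos: [497.4, -4.2, 59.6]
tcp_rot: [-3.142, -0.0, -0.11]
ft_force: [-0.3, -0.5, -2.5]
opening: 0.09
t: 18.97
eef_pos: [511.8, -5.8, 59.7]
tcp_rot: [3.142, -0.0, -0.11]
ft_force: [-0.1, -0.2, -2.2]
opening: 0.097
s3 0.978678286075592 0 0
t3 0.7287012934684753 -1 0
```

No contact and the hook is unmoved. 4 mm further in, then lower.

```bash
python3 -m handwheel '[{"hand":0,"x":0.002,"y":0,"z":0,"spin":0},{"hand":0,"x":0.004,"y":-0.0005,"z":0,"spin":0},{"hand":0,"x":0.004,"y":-0.0005,"z":0,"spin":0}]';python3 -m handwheel '[{"hand":0,"x":0,"y":0,"z":-0.004,"spin":0},{"hand":0,"x":0,"y":0,"z":-0.008,"spin":0},{"hand":0,"x":0,"y":0,"z":-0.012,"spin":0},{"hand":0,"x":0,"y":0,"z":-0.015,"spin":0},{"hand":0,"x":0,"y":0,"z":-0.015,"spin":0}]';python3 -m handwheel '[{"hand":0,"x":0,"y":0,"z":-0.003,"spin":0},{"hand":0,"x":0,"y":0,"z":-0.006,"spin":0},{"hand":0,"x":0,"y":0,"z":-0.006,"spin":0}]'
```

```text
t: 19.32
eef_pos: [516.2, -6.4, 59.8]
tcp_rot: [3.142, -0.001, -0.11]
ft_force: [0.3, 0.7, -2.3]
opening: 0.094
t: 19.73
eef_pos: [515.3, -6.2, 43.9]
tcp_rot: [-3.142, 0.001, -0.11]
ft_force: [0.7, 0.6, -2.9]
opening: 0.095
t: 19.98
eef_pos: [515.5, -6.3, 38.2]
tcp_rot: [3.142, 0.001, -0.11]
ft_force: [0.4, 0.1, -3.7]
opening: 0.093
```

```bash
for i in 1; do python3 -m handwheel '[{"hand":0,"x":0,"y":0,"z":-0.002,"spin":0},{"hand":0,"x":0,"y":0,"z":-0.003,"spin":0},{"hand":0,"x":0,"y":0,"z":-0.003,"spin":0}]'; done; python3 -m handwheel '[{"hand":0,"x":0,"y":0,"z":-0.001,"spin":0},{"hand":0,"x":0,"y":0,"z":-0.002,"spin":0},{"hand":0,"x":0,"y":0,"z":-0.002,"spin":0}]'; python3 -m handwheel '[{"hand":0,"x":0,"y":0,"z":-0.001,"spin":0},{"hand":0,"x":0,"y":0,"z":-0.0015,"spin":0},{"hand":0,"x":0,"y":0,"z":-0.0015,"spin":0}]'
```

```text
t: 20.23
eef_pos: [515.7, -6.3, 35.6]
tcp_rot: [-3.142, 0.0, -0.11]
ft_force: [-0.1, 0.2, -2.7]
opening: 0.095
t: 20.48
eef_pos: [515.7, -6.3, 33.6]
tcp_rot: [3.142, -0.0, -0.11]
ft_force: [0.6, -0.1, -2.4]
opening: 0.094
t: 20.73
eef_pos: [515.7, -6.3, 32.1]
tcp_rot: [3.142, 0.0, -0.11]
ft_force: [1.1, 0.2, -2.4]
opening: 0.094
```

```bash
python3 -m handwheel '[{"hand":0,"x":0,"y":0,"z":-0.001,"spin":0},{"hand":0,"x":0,"y":0,"z":-0.0015,"spin":0},{"hand":0,"x":0,"y":0,"z":-0.0015,"spin":0}]'; python3 -m handwheel '[{"hand":0,"x":0,"y":0,"z":-0.001,"spin":0},{"hand":0,"x":0,"y":0,"z":-0.0015,"spin":0},{"hand":0,"x":0,"y":0,"z":-0.0015,"spin":0}]'
python3 - <<'E'
from h import *
import cv2
np.set_printoptions(precision=1,suppress=True)
S=read_camera("scene")["img"];cv2.imwrite("pics/s5.png",S[:,:,::-1])
g=lambda i:cv2.cvtColor(np.ascontiguousarray(i),cv2.COLOR_RGB2GRAY)
a=cv2.cvtColor(cv2.imread("pics/s3.png"),cv2.COLOR_BGR2GRAY)
for n,(x,y,w,h) in dict(hooktop=(299,184,14,22),hookmid=(301,206,9,20),hooklow=(299,220,10,22)).items():
  r=cv2.matchTemplate(g(S)[y-8:y+h+8,x-8:x+w+8],a[y:y+h,x:x+w],cv2.TM_CCOEFF_NORMED);_,v,_,l=cv2.minMaxLoc(r);print(n,v,l[0]-8,l[1]-8)
print("bar pred ends",[proj('s',(618.4+s*.11*43,-16.8+s*.994*43,134)) for s in(-1,1)],"curl in bottom",proj('s',(629,-16.5,133)))
G=g(S)
for r in range(212,254,2):print(r,' '.join('%3d'%v for v in G[r,278:330:2]))
E
```

```text
t: 20.98
eef_pos: [516.2, -6.4, 31.0]
tcp_rot: [3.142, -0.001, -0.11]
ft_force: [-0.1, 0.2, 1.2]
opening: 0.092
t: 21.23
eef_pos: [517.1, -6.5, 30.0]
tcp_rot: [3.141, -0.004, -0.11]
ft_force: [0.5, -0.3, 7.9]
opening: 0.094
hooktop 0.9324318766593933 0 0
hookmid 0.5763145089149475 -2 3
hooklow 0.3989242911338806 -3 8
bar pred ends [array([283.6, 238. ]), array([319.8, 238.7])] curl in bottom [302.4 241.3]
212  93  92  91  91  89  54  61  41  41  32  31  56  99 101  98  54  41  52  60 101  98  93  91  90  92  92
214  89  88  89  88  86  41  24  39  89  60  28  56 106 110 101  62  43  36  81 187 159  93 140 156 132 131
216  86  86  86  86  84  48  33  39  86  66  26  54 107 111  98  74  47  34  78 203 163  96 181 203 134 135
218  86  87  86  86  84  44  39  42  46  45  42  68 109 110  99  53  45  42  62 179 156  93 187 201 132 152
220  92  91  90  89  87  51  41  46  43  41  35  64 111 134 115  51  42  46  42 116 114 113 201 193 133 165
222  78  76  76  97  94  53  46  52  45  43  21  63 114 153 128  58  44  53  43 100 144 158 206 176 115 175
224  42  54  41  91  90  46  37  39  39  38
[... 876 characters left out ...]
 130 123 118 119 121 118 122 152 112 116 157 162 166
242  63  84  43  92 116 127 127 126 123  53  16  67  83  87 113 127 128 127 132 130 179 106 112 137 136 147
244  50  67  39  96 114 125 125 125 120  56  33  49  57  93 121 126 125 128 137 121 184 108 104 133 151 144
246  14  13  31  94 114 125 124 124 123 111 110 110 109 119 126 125 126 128 133 111 179 111 138 151 140 129
248  30  30  47  94 115 125 125 124 124 126 126 126 126 127 127 127 128 132 135 106 170 111 148 173 172 166
250  60  63  70  96 109 109 109 108 108 108 110 112 112 114 113 114 129 162 154  93 144 106 149 175 173 173
252  87  88  88  97 103 113 162 164 166 165 166 165 119 107 115 169 201 207 167  90 133 109 144 166 166 165
```

Contact at the predicted height: force on the tool rose about 10 N with the bar axis near z = 135, well below the free end's 152. So the bar is in the bowl. Relieve and release.

```bash
python3 -m handwheel '[{"hand":0,"x":0.0,"y":0,"z":0.0015,"spin":0},{"hand":0,"x":0.0,"y":0,"z":0.0015,"spin":0},{"hand":0.02,"x":0,"y":0,"z":0.0015,"spin":0},{"hand":0.03,"x":0,"y":0,"z":0.0015,"spin":0},{"hand":0.04,"x":0,"y":0,"z":0.0015,"spin":0},{"hand":0.045,"x":0,"y":0,"z":0.0015,"spin":0},{"hand":0.045,"x":0,"y":0,"z":0.0015,"spin":0},{"hand":0.045,"x":0,"y":0,"z":0.0015,"spin":0}]'
python3 - <<'E'
from h import *
import cv2
S=read_camera("scene")["img"]
G=cv2.cvtColor(S,cv2.COLOR_RGB2GRAY);a=cv2.cvtColor(cv2.imread("pics/s5.png"),cv2.COLOR_BGR2GRAY)
for n,(x,y,w,h) in dict(hooktop=(299,184,14,22),front=(285,262,38,30),bar=(308,232,14,12)).items():
  r=cv2.matchTemplate(G[y-10:y+h+10,x-10:x+w+10],a[y:y+h,x:x+w],cv2.TM_CCOEFF_NORMED);_,v,_,l=cv2.minMaxLoc(r);print(n,v,l[0]-10,l[1]-10)
E
```

```text
t: 21.95
eef_pos: [515.6, -6.3, 30.7]
tcp_rot: [3.142, 0.0, -0.11]
ft_force: [0.1, -0.4, -0.1]
opening: 0.443
hooktop 0.9926450252532959 0 0
front 0.9494727849960327 0 3
bar 0.9265320301055908 0 2
```

Released: zero force, and the caddy settled about 2–3 px forward and is held by the hook. Raise the open fingers straight out of the tray.

```bash
python3 -m handwheel '[{"hand":0.045,"x":0,"y":0,"z":0.008,"spin":0},{"hand":0.045,"x":0,"y":0,"z":0.016,"spin":0},{"hand":0.045,"x":0,"y":0,"z":0.024,"spin":0},{"hand":0.045,"x":0,"y":0,"z":0.032,"spin":0},{"hand":0.045,"x":0,"y":0,"z":0.04,"spin":0},{"hand":0.045,"x":0,"y":0,"z":0.044,"spin":0},{"hand":0.045,"x":0,"y":0,"z":0.044,"spin":0}]'
python3 - <<'E'
from h import *
import cv2
S=read_camera("scene")["img"];cv2.imwrite("pics/s6.png",S[:,:,::-1])
G=cv2.cvtColor(S,cv2.COLOR_RGB2GRAY);a=cv2.cvtColor(cv2.imread("pics/s5.png"),cv2.COLOR_BGR2GRAY)
for n,(x,y,w,h) in dict(hooktop=(299,184,14,22),front=(285,262,38,30),bar=(308,232,14,12)).items():
  r=cv2.matchTemplate(G[y-10:y+h+10,x-10:x+w+10],a[y:y+h,x:x+w],cv2.TM_CCOEFF_NORMED);_,v,_,l=cv2.minMaxLoc(r);print(n,v,l[0]-10,l[1]-10)
for z in(75.5-14,75.5+13):print("tips",[np.round(proj('s',(515.6+s*.994*27,-6.3-s*.11*27,z)),1) for s in(-1,1)])
print("near rim",proj('s',(629-110,-16+12,72)),proj('s',(629-101,-16+11,72)))
for r in range(224,262,2):print(r,' '.join('%3d'%v for v in G[r,278:330:2]))
E
```

```text
t: 22.58
eef_pos: [516.2, -6.4, 76.0]
tcp_rot: [3.142, -0.002, -0.11]
ft_force: [-0.2, 0.3, 0.2]
opening: 0.475
hooktop 0.8935227990150452 0 0
front 0.9533012509346008 0 1
bar 0.7707576155662537 -1 1
tips [array([299.2, 232.7]), array([299.6, 244.3])]
tips [array([299.5, 224.4]), array([299.9, 235.8])]
near rim [300.53095792 235.84535181] [300.60949381 237.79830566]
224  42  52  40  90  91  79  77  82  92  62  12  59 117 155 143 106 103 116 131 146 151 163 173 179 174 192
226  36  54  27  72  73  49  48  50  63  50  13  69 135 158 142  87  59  56  56  56  59  64  69  76  86  95
228  23  47  46  47  56  52  52  51  49  37  11  69 137 158 163 155 136 122 113  98  83  81  73  68  62  58
230  25  45  54  31  45  49  49  53  51  39  13  74 138 158 151 159 174 174 172 171 169 168 158 152 141 135
232  55  34  77  58  56  69  54  48  50  38  12  83 137 158 125  69 116 146 171 173 174 173 174 174 173 174
234  69  30  79  66  63  90  87  78  64  47  37  86 120 156 129  60  75  81 156 175 172 171 172 172 172 172
236  72  43  49  94 111 115 113 116 111 110 109 112 123 155 140  97  98 105 180 205
[... 620 characters left out ...]
 125 125 136 142 141 135 106 172 115 136 170 172 165
250  60  64  69  93 104 108 108 107 107 108 108 111 112 112 123 192 198 192 158  94 164 111 144 173 173 172
252  88  88  87  96 105 106 105 104 105 105 107 107 108 108 116 192 212 212 173  93 146 107 142 167 167 164
254  84  83  84  94 110 163 161 166 168 167 170 142 107 117 169 205 211 210 200 107 125 104 143 168 165 163
256 133  93  83  94 109 159 133 162 167 167 168 143 108 116 189 210 211 210 192 107  87 100 146 165 165 165
258 158  98  79  93 100 107 107 106 106 106 107 108 107 108 153 207 211 210 205 114  76 101 147 160 159 160
260 160 109  79  97 100 107 106 103 100 107 107 108 108 109 140 195 212 211 206 115  80 102 149 154 151 150
```

```bash
python3 -m handwheel '[{"hand":0.045,"x":-0.008,"y":0,"z":0.006,"spin":0},{"hand":0.045,"x":-0.02,"y":0.002,"z":0.01,"spin":0},{"hand":0.045,"x":-0.04,"y":0.004,"z":0.02,"spin":0},{"hand":0.045,"x":-0.06,"y":0.02,"z":0.04,"spin":0},{"hand":0.045,"x":-0.08,"y":0.05,"z":0.07,"spin":0},{"hand":0.045,"x":-0.09,"y":0.08,"z":0.1,"spin":0},{"hand":0.045,"x":-0.09,"y":0.11,"z":0.12,"spin":0},{"hand":0.045,"x":-0.09,"y":0.15,"z":0.13,"spin":0},{"hand":0.045,"x":-0.09,"y":0.19,"z":0.13,"spin":0},{"hand":0.045,"x":-0.09,"y":0.23,"z":0.13,"spin":0},{"hand":0.045,"x":-0.09,"y":0.25,"z":0.13,"spin":0},{"hand":0.045,"x":-0.09,"y":0.25,"z":0.13,"spin":0},{"hand":0.045,"x":-0.09,"y":0.25,"z":0.13,"spin":0},{"hand":0.045,"x":-0.09,"y":0.25,"z":0.13,"spin":0},{"hand":0.045,"x":-0.09,"y":0.25,"z":0.13,"spin":0},{"hand":0.045,"x":-0.09,"y":0.25,"z":0.13,"spin":0},{"hand":0.045,"x":-0.09,"y":0.25,"z":0.13,"spin":0},{"hand":0.045,"x":-0.09,"y":0.25,"z":0.13,"spin":0},{"hand":0.045,"x":-0.09,"y":0.25,"z":0.13,"spin":0},{"hand":0.045,"x":-0.09,"y":0.25,"z":0.13,"spin":0}]'
python3 -m handwheel '[{"hand":0.045,"x":0,"y":0,"z":0,"spin":0},{"hand":0.045,"x":0,"y":0,"z":0,"spin":0},{"hand":0.045,"x":0,"y":0,"z":0,"spin":0},{"hand":0.045,"x":0,"y":0,"z":0,"spin":0},{"hand":0.045,"x":0,"y":0,"z":0,"spin":0},{"hand":0.045,"x":0,"y":0,"z":0,"spin":0},{"hand":0.045,"x":0,"y":0,"z":0,"spin":0},{"hand":0.045,"x":0,"y":0,"z":0,"spin":0},{"hand":0.045,"x":0,"y":0,"z":0,"spin":0},{"hand":0.045,"x":0,"y":0,"z":0,"spin":0},{"hand":0.045,"x":0,"y":0,"z":0,"spin":0},{"hand":0.045,"x":0,"y":0,"z":0,"spin":0},{"hand":0.045,"x":0,"y":0,"z":0,"spin":0},{"hand":0.045,"x":0,"y":0,"z":0,"spin":0},{"hand":0.045,"x":0,"y":0,"z":0,"spin":0},{"hand":0.045,"x":0,"y":0,"z":0,"spin":0},{"hand":0.045,"x":0,"y":0,"z":0,"spin":0},{"hand":0.045,"x":0,"y":0,"z":0,"spin":0}]'
python3 - <<'E'
from h import *
import cv2
np.set_printoptions(precision=1,suppress=True)
prev=None
for i in range(4):
  c=read_camera("scene")["img"]
  if prev is not None:
    d=np.abs(c.astype(int)-prev).sum(2);print("motion px",(d[180:300,270:340]>60).sum())
  prev=c.astype(int)
S=c;t=read_camera("top")["img"];cv2.imwrite("pics/s7.png",S[:,:,::-1]);cv2.imwrite("pics/t7.png",t[:,:,::-1])
G=cv2.cvtColor(S,cv2.COLOR_RGB2GRAY);a=cv2.cvtColor(cv2.imread("pics/s5.png"),cv2.COLOR_BGR2GRAY)
for n,(x,y,w,h) in dict(hooktop=(299,184,14,22),frontL=(283,258,14,34),frontR=(310,258,14,34),bar=(308,232,14,12)).items():
  r=cv2.matchTemplate(G[y-12:y+h+12,x-12:x+w+12],a[y:y+h,x:x+w],cv2.TM_CCOEFF_NORMED);_,v,_,l=cv2.minMaxLoc(r);print(n,v,l[0]-12,l[1]-12)
E
```

```text
t: 24.3
eef_pos: [425.8, 243.5, 204.8]
tcp_rot: [3.142, -0.0, -0.11]
ft_force: [0.5, 0.7, -0.1]
opening: 0.476
t: 25.8
eef_pos: [425.7, 243.7, 204.8]
tcp_rot: [-3.142, -0.0, -0.11]
ft_force: [-0.4, -0.5, 0.2]
opening: 0.474
motion px 0
motion px 0
motion px 0
hooktop 0.509785532951355 -8 12
frontL 0.9288510680198669 0 2
frontR 0.9520007967948914 0 2
bar 0.7792243957519531 -1 0
```

The caddy is at rest. Numeric level check: fit the tray's and bar's edges against a modelled level caddy.

Run:
```python
from h import *
import cv2
np.set_printoptions(precision=1,suppress=True)
G=cv2.imread("pics/s7.png",0).astype(int);T7=cv2.imread("pics/t7.png",0).astype(int)
x=np.array([.994,-.11,0]);y=np.array([.11,.994,0]);m=np.array([629,-16.4,49.])
for n,k,p in(("farL top",'s',(110,-45,22.5)),("farR top",'s',(110,45,22.5)),("farL bot",'s',(110,-45,-22.5)),("farR bot",'s',(110,45,-22.5)),("nearL top",'s',(-110,-45,22.5)),("nearR top",'s',(-110,45,22.5)),("bar",'s',(0,-43,87.5)),("bar",'s',(0,43,87.5)),("barT",'t',(0,0,87.5)),("farT",'t',(110,0,22.5)),("nearT",'t',(-110,0,22.5))):
  print(n,proj(k,m+p[0]*x+p[1]*y+[0,0,p[2]]))
for r in range(182,312,2):print(r,' '.join('%3d'%v for v in G[r,[280,284,288,292,296,300,302,304,306,310,314,318,322,326]]))
```

```text
farL top [282.3 292.8]
farR top [323.3 293.7]
farL bot [282.  307.8]
farR bot [322.  308.7]
nearL top [283.5 235.8]
nearR top [317.4 236.5]
bar [284.2 239.7]
bar [320.9 240.4]
barT [272.8 188.6]
farT [277.6 158.8]
nearT [269.4 227.5]
182  87  91  46  44  41  44  46  44  58  49  89  94  94 164
184  79  80  63  47  42  44  45  45  46  74  93  92  92 103
186  76  74  74  73  49  47  59  71  77  89  90  91  92  91
188  58  61  65  65  61  71 120 145 145  88  88  88  87  86
190 135 134 141 148 133 119 140 159 163 108 104 100  97  94
192 165 168 172 174 173 171 184 193 194 167 163 162 169 169
194 108 112 112 114 116 119 166 195 196 127 131 132 137 140
196 152 153 147 148 149 144 172 192 196  92  90  91  85  89
198 176 175 176 176 177 174 153 157 169  92  91  92  90  92
200 175 175 177 179 179 176 140 136 136 106  95  95  96  96
202 184 185 186 186 186 181 144 137 136 162 100  93  92  92
204 182 181 180 178 177 174 144 136 135 180 159  96  96  98
206 178 177 177 176 178 179 125 114 119 191 191 154  99  99
208 173 175 179 184 187 184 114 104 107 188 188 186  96  97
210 182 185 186 185 185 18
[... 2333 characters left out ...]
 209 210 208 206 208 210 207 141 188 181
290 137 211 211 207 203 202 207 206 198 192 208 134 181 172
292 132 195 202 201 199 200 202 202 201 201 208 209 219 169
294 142 142 145 141 149 156 160 164 168 172 187 187 181 171
296 142 142 140 139 139 138 139 139 138 139 139 139 144 167
298 132 142 140 139 139 139 139 140 140 140 140 140 146 162
300 142 138 138 138 138 138 138 139 139 140 140 140 146 159
302 137 139 136 135 135 136 137 137 139 138 138 138 148 166
304 109 138 137 137 136 137 138 138 138 139 140 140 150 170
306 136 140 140 139 139 138 138 139 141 140 141 142 151 168
308 120 111 120 118 119 122 116 119 123 122 124 131 154 161
310  96  85  84  82  83  83  84  84  85  86  86  87 161 162
```

Measured against a level caddy hanging from the hook, everything agrees within about 1 px. Front rim: row 293.5 (predicted 293). Its bottom: 308 (308). Bar and near rim: 236–241 (236–240). Left and right are even and the four knobs are present. Handing in.

Run:
```python
from cell import *
print(state()["t"],state()["ft_force"]);print(job_done())
```

```text
26.05 [ 0.18263254  0.81976435 -0.72689591]
the job is handed in; nothing more can be done
None
```

The larger S-hook now hangs on the rail near its middle, and the caddy hangs by its handle from the hook's lower curl. I handed the job in at 26 s of the 51 s allowed, with the gripper well clear and touching nothing.

**Final checks**
- **Level:** in the scene camera, the tray's front and near edges and the handle bar are within about 1 px of where a level, freely hanging caddy should appear. Left and right sides are even.
- **At rest:** three successive picture pairs showed no movement.
- **Parts:** all four knobs are in the tray.
- **Other hooks:** the arm did not touch the smaller hook or the green look-alike. I did not take a separate final picture of them.

**What disagreed**
- **Fingertips:** they appeared about 27 mm further back than the stated tool frame. My first grip on the caddy's wall therefore closed just above the rim. I reopened, went down by touch and gripped properly at 8.6–9 mm.
- **Hook template check:** the last image match on the hook's top failed, probably because the arm had left the background behind it. Pixel rows there still show the hook on the rail.
- **Viewing limit:** I had used all 12 picture views, so the last checks were numeric only.

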